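Index the vial carousel and latch the reader's hood

ROBOT

A 6-joint arm with a two-finger parallel gripper is mounted at the origin on the work surface. World frame = base frame: x ahead of the robot, y to its left, z up, the work surface at z = 0. Lengths are in m, angles in rad, forces in N, time in s.
With the tool pointing down it reaches from about 0.325 to 0.775 m from the base axis. Payload 5.5 kg.
Tool frame: the origin (TCP) lies between the finger pads; the fingertips stand 8 mm ahead of it and the grasp point (between the pads) lies 11 mm behind it (tcp_to_tips is the distance from the TCP to the fingertips, in m); z points along the fingers, y is the line along which they close (so a half turn about z gives the same grasp; the last joint's range is limited). The gripper opens to 88 mm and grips with 3 to 60 N. Pads are 20 mm wide; open, the fingers measure 115 mm over their backs; the gripper's body (75 mm by 178 mm) begins 61 mm behind the grasp point.
Start: joints at [1.14, 0.091, 1.231, -0, 1.82, -0.057], TCP at [0.219, 0.559, 0.231] pointing down, gripper open.
Joint ranges: [-2.87, 2.87], [-0.86, 2.18], [0.17, 2.46], [-1.51, 4.65], [0.06, 2.69], [-2.65, 2.65]. Speed limits (rad/s): [2.57, 2.57, 3.01, 3.14, 3.14, 3.14].

INTERFACE

Orientations are given as a unit quaternion [w, x, y, z].
In Python, from bench import * gives the robot as it stands. Calls block until the motion is done:
- move_to(position, orientation): joint-space move of the TCP to a pose.
- move_l(position, speed=0.15, orientation=None): straight line of the TCP; orientation=None keeps the orientation; speed is the mean speed in m/s.
- movej(angles): joint-space move.
- gripper_open() and close(): open the fingers fully, or close them until they stop; the grip force is fixed at half the most.
- hold(seconds).
- inverse_kinematics(position, orientation): joint angles nearest the present ones, or None.
- state(): the state.
- get_image(name): name is "scene" or "top"; returns a dict with "frame" (420x560x3 uint8, blue, green, red), "depth" (420x560 float32, m along the optical axis (not along the pixel's ray), 0 where there is no reading), "camera_matrix" (3x3 intrinsics, pixels), "view" (4x4, takes a point from world to camera coordinates). Camera axes: x right, y up, looking along -z (the intrinsics and any distortion apply to the point x, -y, -z); pixel columns grow to the right and rows downward; lengths in m; the calibration is good to about 2 mm. A picture is of the moment at which its call begins.
A pose or a line that the arm cannot do raises IKError and nothing moves.
- job_done(): hands the job in; it is judged then, once.
The state is a dict: "time": time; "joint_pos": joint angles; "dq": joint speeds; "joint_torque": joint torques, N m; "ee_pos": TCP position; "ee_rot": TCP orientation; "ft_force": force on the tool from outside, world axes, zero at the start; "moment": the same for the moment, N m; "finger_gap": finger opening in m; "finger_force": force on a finger pad.
Only numpy, scipy, OpenCV 4.12 (cv2) and the standard library are available. Lean on these libraries where they do the work, as an engineer would, in place of code of your own. Each camera call takes 0.05 s, during which the arm holds its last target. There are 200 camera calls.

TASK

Ready the vial reader for its run: with the hood still up, turn the carousel by its black bar grip until the green-capped vial clicks into place at the black reading head, beside the orange mark at the front. Then swing the clear hood down and press its front edge until the latch clicks and it stays fully shut. Leave the bottle, jar and slide box beside the reader where they are.

Things in the scene. Friction and masses are not known exactly. Their poses are not given: they have to be found in the camera images.
- reader: The vial reader: heavy fixed instrument, white block with grey rear housing, 240 mm (x) by 190 mm (y), 95 mm high. Origin: on the bench under the carousel's axis; x points to its back (hinge side); the block reaches from x = -105 to +135 mm. A round well, 150 mm across and 58 mm deep, centred on the axis, holds the carousel. Latch slot in the front rim at x = -97 mm.
- carousel (a joint): Carousel angle in rad, counter-clockwise positive from above; 0: green-capped vial at the reading head. Four sprung click positions a quarter turn apart; within about 0.1 rad the spring draws it in; more than 0.3 rad away it stays where left. Starts between two positions, 0.45 to 1.15, so it must turn clockwise. About 0.25 N m takes it into a click position.
- carousel_grip (a point): Point to grip, on the carousel's axis, 66 mm high. Black bar grip 52 mm long (this frame's x), 18 mm wide (y), top 80 mm high, turns with the carousel. Deck top 40 mm high, 44 mm within 24 mm of the axis. Along the bar's line stand two vials, 24 mm in diameter, 52 mm from the axis, tops 86 mm high: green-capped at -x, white-capped at +x. Beside the bar (y) the deck is free.
- reading_head (a point): Middle of the orange square on the reader's front rim, 83 mm from the carousel's axis at -x, 95 mm high. Below it, on the well's wall, is the black reading head, 36 mm wide.
- green_vial_top (a point): Centre of the green cap's top face.
- hood (a joint): Hood angle in rad: 0 fully shut, 1.57 straight up; starts open, 1.66 to 1.8 (stop at 1.85). Its stiff hinge holds it wherever it is left. From about 0.08 rad down the latch resists, with about 12 N at the pad; past 0.03 rad it snaps in and holds the hood shut.
- hood_hinge (a point): Middle of the hinge axis (this frame's y), at x = +110 mm, 100 mm high on the reader. The hood lies along -x of this frame, which turns with it: 220 mm long, 184 mm wide, inner face at z = -1 mm, outer (upper when shut) face at z = +7 mm. Grey frame, clear window; a steel latch tongue, 28 mm wide, stands 21 mm out of the inner face at x = -206 mm.
- hood_pad (a point): Centre of the blue pad (26 by 50 mm) on the outer face near the free edge, 192 mm from the hinge: the place to press. z points out of the outer face. 107 mm high when shut.
- hood_edge (a point): Middle of the hood's free edge, 220 mm from the hinge.
- wash_bottle: Bystander: loose white bottle with yellow cap, 60 mm in diameter, 140 mm high; origin under its centre.
- slide_box: Bystander: loose blue slide box, 100 by 85 mm, 34 mm high; origin under its centre.
- jar: Bystander: loose amber jar with black lid, 56 mm in diameter, 75 mm high; origin under its centre.

How it is judged:
On the way, in this order (a step that is already met when the one before it is completed fails the run):
1. the green-capped vial is clicked in at the reading head while the hood is still up (value of joint carousel between -0.07 and 0.07 rad and value of joint hood above 1 rad), for 0.3 s.
2. the hood is pressed shut past its latch (value of joint hood below 0.018 rad), for 0.2 s.
At the end, for the whole second after the job is handed in: The carousel rests within 0.07 rad of the green-capped vial's click position at the reading head, and the hood is latched shut (within 0.018 rad) (value of joint carousel between -0.07 and 0.07 rad and value of joint hood below 0.018 rad and velocity of joint carousel between -0.05 and 0.05 rad/s); the robot touches nothing.
It fails at once if the wash bottle is shifted by more than 25 mm or tipped (distance of wash_bottle from where it was at the start of the episode above 0.025 m or angle between wash_bottle's own z axis and vertical above 0.35 rad).
It fails at once if the slide box is shifted by more than 25 mm or tipped (distance of slide_box from where it was at the start of the episode above 0.025 m or angle between slide_box's own z axis and vertical above 0.35 rad).
It fails at once if the jar is shifted by more than 25 mm or tipped (distance of jar from where it was at the start of the episode above 0.025 m or angle between jar's own z axis and vertical above 0.35 rad).
It also fails if it takes over 51 s, if anything falls off the work surface, if the arm or the gripper's body presses on something with over 40 N, if the wrist force passes 120 N, or if a joint passes its speed limit or range.

## Working session

There is one attempt and no reset: what is moved stays moved. The work goes in short steps, each a Python script; the robot and the scene stay as the last script left them, time stands still between calls to the robot, and variables do not carry over. Pictures are saved under pics/ and viewed, at most 10 in all, crops included, and the job is handed in when it is done.

```bash
mkdir -p pics; ls
cat > h.py <<'E'
from bench import *
import numpy as np, cv2
def grab(n):
    im=get_image(n); np.savez('pics/%s.npz'%n,**{k:np.array(v) for k,v in im.items()}); return im
def pts(im):
    d=im['depth'];K=np.array(im['camera_matrix']);V=np.array(im['view'])
    v,u=np.mgrid[:d.shape[0],:d.shape[1]]
    c=np.stack([(u-K[0,2])/K[0,0]*d,-(v-K[1,2])/K[1,1]*d,-d,np.ones_like(d)],-1)
    return (c@np.linalg.inv(V).T)[...,:3]
def ray(im,u,v,z):
    K=np.array(im['camera_matrix']);W=np.linalg.inv(np.array(im['view']))
    r=W[:3,:3]@np.array([(u-K[0,2])/K[0,0],-(v-K[1,2])/K[1,1],-1]);o=W[:3,3]
    return o+r*(z-o[2])/r[2]
E
python3 - <<'E'
from h import *
for n in('scene','top'):
    im=grab(n); cv2.imwrite('pics/%s0.png'%n,im['frame'])
    W=np.linalg.inv(im['view']); print(n,W[:3,3].round(3),(-W[:3,2]).round(3),[k for k in im])
print(state())
E
```

```text
pics
scene [ 0.875 -0.22   0.77 ] [-0.447  0.28  -0.85 ] ['frame', 'depth', 'camera_matrix', 'view']
top [0.385 0.034 0.892] [ 0.197 -0.004 -0.98 ] ['frame', 'depth', 'camera_matrix', 'view']
{'time': 0.1, 'joint_pos': array([ 1.14031023e+00,  9.18151280e-02,  1.23175568e+00,  3.69361441e-06,
        1.81979637e+00, -5.66804948e-02]), 'dq': array([ 0.00053653, -0.00065828, -0.00226417,  0.00052121, -0.00227684,
        0.00211638]), 'joint_torque': array([ 2.38609558e-03, -4.47858846e+01, -4.07568526e+01,  6.98429556e-02,
        2.85002781e-02, -1.13336966e-04]), 'ee_pos': array([0.21898284, 0.55834577, 0.22960657]), 'ee_rot': array([-2.15728606e-04,  1.85816013e-01,  9.82584155e-01, -8.60637661e-04]), 'ft_force': array([-0.00683074, -0.35025882, -0.09430969]), 'moment': array([0.03461344, 0.0119267 , 0.03054943]), 'finger_force': 0.0, 'finger_gap': 0.0879232589272777}
```

View pics/scene0.png

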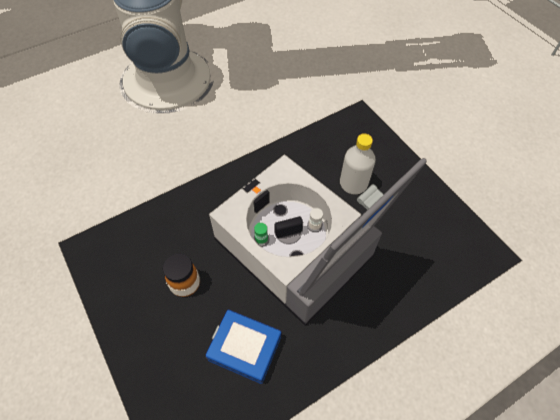

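View pics/top0.png

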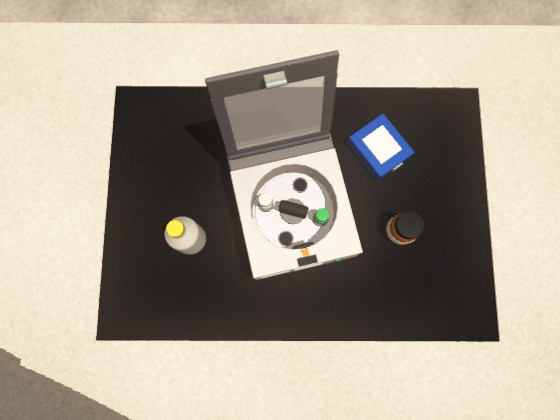

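Scene view: green cap (260,232), white cap (315,217), bar (288,227), orange mark (256,189), hood up at right. Top view: green (322,216), white (265,201), bar (293,209), orange (305,252), slot (307,261), hood at the top of the image. The bottle, jar and box all stand well clear of the reader.

```bash
cat > m.py <<'E'
from h import *
def tri(a,ua,b,ub):
    A=[];B=[]
    o=[];d=[]
    for im,p in((a,ua),(b,ub)):
        p0=ray(im,*p,0.3);p1=ray(im,*p,0.0);r=(p1-p0)/np.linalg.norm(p1-p0)
        P=np.eye(3)-np.outer(r,r);A.append(P);B.append(P@p0)
    x=np.linalg.solve(sum(A),sum(B)); 
    return x, [np.linalg.norm(P@x-q) for P,q in zip(A,B)]
def comp(mask,near,r=25):
    n,l,s,c=cv2.connectedComponentsWithStats(mask.astype(np.uint8))
    best=[i for i in range(1,n) if s[i,4]>=6 and np.hypot(*(c[i]-near))<r]
    i=max(best,key=lambda i:s[i,4]); return c[i],s[i],l==i
E
python3 - <<'E'
from m import *
L={n:dict(np.load('pics/%s.npz'%n)) for n in('scene','top')}
seed={'green':{'scene':(260,230),'top':(322,215)},'orange':{'scene':(256,189),'top':(305,252)},'bar':{'scene':(288,227),'top':(293,209)}}
for k in seed:
    c={}
    for n in L:
        im=L[n];f=im['frame'];h=cv2.cvtColor(f,cv2.COLOR_BGR2HSV);H,S,V=[h[...,i].astype(int) for i in range(3)]
        m={'green':(H>45)&(H<85)&(S>130)&(V>60),'orange':(H>5)&(H<22)&(S>170)&(V>150),'bar':V<50}[k]
        c[n],s,mm=comp(m,seed[k][n],15); P=pts(im)[mm]
        print(k,n,c[n].round(1),s, 'depth med',np.median(P,0).round(4),'top z',np.percentile(P[:,2],[50,90,98]).round(4))
        t=P[P[:,2]>np.percentile(P[:,2],95)-.004]; print('   top face mean',t.mean(0).round(4),len(t))
    print(k,'tri',*tri(L['scene'],c['scene'],L['top'],c['top']))
# rim/block: top view points with z 0.09..0.1 
P=pts(L['top']);m=(abs(P[...,2]-.095)<.006)&(P[...,0]>.2)&(P[...,0]<.7)&(abs(P[...,1])<.25)
S_,V_=cv2.split(cv2.cvtColor(L['top']['frame'],cv2.COLOR_BGR2HSV))[1:]
m&=(V_>120)&(S_<90)
n,l,s,c=cv2.connectedComponentsWithStats(m.astype(np.uint8));i=1+s[1:,4].argmax();Q=P[l==i]
r=cv2.minAreaRect((Q[:,:2]*1000).astype(np.float32));print('rim',r,cv2.boxPoints(r),np.median(Q[:,2]),len(Q))
# hood: points above 0.12 near reader
P=P.reshape(-1,3);h=P[(P[:,2]>.13)&(P[:,0]>.4)&(abs(P[:,1])<.25)];print('hood',len(h),h.min(0),h.max(0))
im=L['top']
cv2.imwrite('pics/topc.png',cv2.resize(im['frame'][140:300,190:390],None,fx=4,fy=3.7))
E
```

```text
green scene [260.4 229.2] [255 223  12  14 133] depth med [ 0.5341 -0.0416  0.0848] top z [0.0848 0.0864 0.0869]
   top face mean [ 0.5328 -0.0408  0.085 ] 111
green top [321.8 211.8] [317 209  10   7  27] depth med [ 0.5343 -0.0384  0.0862] top z [0.0862 0.0878 0.0884]
   top face mean [ 0.5346 -0.0381  0.0863] 27
green tri [ 0.53433883 -0.03980092  0.08344016] [np.float64(0.001668846565958429), np.float64(0.0016688465659583306)]
orange scene [256.  189.5] [253 187   7   6  26] depth med [ 0.4631 -0.0089  0.0947] top z [0.0947 0.0955 0.0966]
   top face mean [ 0.4632 -0.0088  0.0946] 26Traceback (most recent call last):
  File "<stdin>", line 9, in <module>
  File "m.py", line 13, in comp
    i=max(best,key=lambda i:s[i,4]); return c[i],s[i],l==i
ValueError: max() iterable argument is empty
```

Run:
```python
from m import *
L={n:dict(np.load('pics/%s.npz'%n)) for n in('scene','top')}
seed={'green':{'scene':(260,230),'top':(322,215)},'orange':{'scene':(256,189),'top':(305,252)},'bar':{'scene':(288,227),'top':(293,209)}}
for k in seed:
    c={}
    for n in L:
        im=L[n];f=im['frame'];h=cv2.cvtColor(f,cv2.COLOR_BGR2HSV);H,S,V=[h[...,i].astype(int) for i in range(3)]
        P0=pts(im)
        m={'green':(H>40)&(H<90)&(S>90)&(V>60)&(P0[...,2]>.08),'orange':(H>3)&(H<25)&(S>110)&(V>150),'bar':(V<75)&(P0[...,2]>.074)&(P0[...,2]<.085)}[k]
        c[n],s,mm=comp(m,seed[k][n],15); P=P0[mm]
        line=cv2.fitLine(P[:,:2].astype(np.float32),cv2.DIST_L2,0,.001,.001).ravel()
        r=cv2.minAreaRect((P[:,:2]*1000).astype(np.float32))
        print(k,n,c[n].round(1),s,'med',np.median(P,0).round(4),'mean',P.mean(0).round(4),'line',line.round(3),'rect',np.round(r[0],1),np.round(r[1],1),r[2])
    print(k,'tri',*tri(L['scene'],c['scene'],L['top'],c['top']))
P=pts(L['top']);m=(abs(P[...,2]-.095)<.006)&(P[...,0]>.2)&(P[...,0]<.75)&(abs(P[...,1])<.25)
n,l,s,c=cv2.connectedComponentsWithStats(m.astype(np.uint8));i=1+s[1:,4].argmax();Q=P[l==i]
r=cv2.minAreaRect((Q[:,:2]*1000).astype(np.float32));print('rim',r,cv2.boxPoints(r),np.median(Q[:,2]),len(Q))
# well: ellipse of hole contour in world
hole=cv2.findContours((l==i).astype(np.uint8),cv2.RETR_CCOMP,cv2.CHAIN_APPROX_NONE);
for ct,hh in zip(hole[0],hole[1][0]):
    if hh[3]>=0 and cv2.contourArea(ct)>1500:
        w=np.array([ray(L['top'],*p[0],.095)[:2] for p in ct])*1000
        print('well',cv2.fitEllipse(w.astype(np.float32)))
P=P.reshape(-1,3);h=P[(P[:,2]>.13)&(P[:,0]>.4)&(abs(P[:,1])<.25)];print('hood',len(h),h.min(0),h.max(0))
im=L['top']
cv2.imwrite('pics/topc.png',cv2.resize(im['frame'][140:280,200:380],None,fx=4,fy=4))
```

```text
green scene [260.2 228.7] [254 223  13  13 130] med [ 0.533  -0.0416  0.0848] mean [ 0.5331 -0.0414  0.0846] line [ 0.989 -0.148  0.533 -0.041] rect [532.2 -41.3] [21.3 22. ] 60.70286178588867
green top [322.  214.4] [316 209  13  12 132] med [ 0.5306 -0.0383  0.0861] mean [ 0.53   -0.0384  0.086 ] line [ 0.293 -0.956  0.53  -0.038] rect [529.9 -38.4] [20.  21.1] 0.32577967643737793
green tri [ 0.53088582 -0.03955167  0.0796778 ] [np.float64(0.0006238330183579366), np.float64(0.0006238330183580029)]
orange scene [256.1 189.5] [252 187   9   7  37] med [ 0.4636 -0.0088  0.0947] mean [ 0.4633 -0.0087  0.0947] line [ 0.921  0.389  0.463 -0.009] rect [462.7  -8.6] [13.5 12.4] 13.17334270477295
orange top [304.8 251.8] [301 248   8   8  48] med [ 0.4633 -0.0076  0.0959] mean [ 0.462  -0.0064  0.1124] line [ 0.884 -0.467  0.462 -0.006] rect [426.7   9.1] [13.5 95.7] 66.48673248291016
orange tri [ 0.46350134 -0.00802442  0.09446486] [np.float64(0.0007287713107556471), np.float64(0.0007287713107555933)]
bar scene [288.3 223.7] [275 217  28  14 237] med [0.5473 0.0083 0.0785] mean [0.5474 0.0082 0.0783] line [0.25  0.968 0.547 0.008] rect [546.8   8.5] [50.  15.7] 74.20960998535156
bar top [292.1 211.7] [280 208  26   8  36] med [0.5365 0.0147 0.0775] mean [0.5362 0.0136 0.0776] line [0.249 0.969 0.536 0.014] rect [536.1  13. ] [45.8  2.1] 75.75670623779297
bar tri [0.53931577 0.01343436 0.06151548] [np.float64(0.00030145293392862065), np.float64(0.00030145293392862157)]
rim ((554.8088989257812, 13.435699462890625), (231.66915893554688, 190.3275146484375), 13.342597961425781) [[ 420.13974   79.29924]
 [ 464.06223 -105.89087]
 [ 689.478    -52.42784]
 [ 645.55554  132.76227]] 0.0952049715117893 7535
well ((544.358642578125, 11.45442008972168), (147.5491180419922, 151.3228759765625), 10.728008270263672)
hood 9218 [ 0.48352242 -0.05137796  0.13002633] [0.71386495 0.21816126 0.32041224]
```

View pics/topc.png

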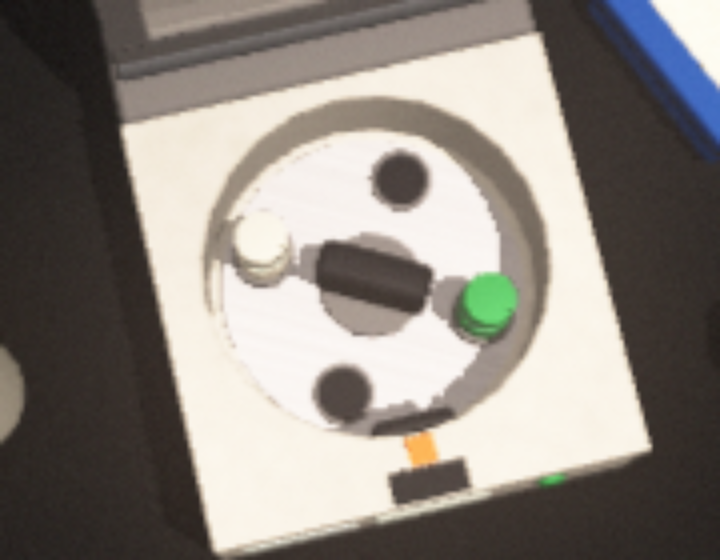

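Crop: bar (375,275 in the crop), green vial at its right end, orange mark at (421,448). All points agree: axis near (0.544, 0.011), rim at 0.095, reader yaw about 13.2°, carousel at about 1.09 rad. Next come the hood angle, the bystanders and the reach checks.

```bash
cat > g.py <<'E'
from m import *
from scipy.spatial.transform import Rotation as R
YAW=0.230; AX=np.array([.5443,.0108]); PHI=np.deg2rad(75.6)
c,s=np.cos(YAW),np.sin(YAW)
def W(x,y,z): return np.array([AX[0]+c*x-s*y,AX[1]+s*x+c*y,z])
def RD(P): d=P[...,:2]-AX; return np.stack([d[...,0]*c+d[...,1]*s,-d[...,0]*s+d[...,1]*c,P[...,2]],-1)
def Q(a,tilt=0,flip=0):
    # tool down; tool y at world angle a+90deg; tilt: tips lean to +x(reader)
    a=a+np.pi*flip
    M=R.from_euler('z',a)*R.from_matrix([[-1,0,0],[0,1,0],[0,0,-1]])
    M=R.from_rotvec(-tilt*np.array([-s,c,0]))*M
    return M.as_quat(scalar_first=True)
E
python3 - <<'E'
from g import *
for n in('scene','top'):
    im=dict(np.load('pics/%s.npz'%n));P=RD(pts(im)).reshape(-1,3)
    h=P[(P[:,2]>.14)&(P[:,0]>.09)&(P[:,0]<.22)&(abs(P[:,1])<.1)]
    # per-height
    for z0 in np.arange(.15,.34,.03):
        q=h[abs(h[:,2]-z0)<.006]
        if len(q)>5: print(n,z0.round(2),len(q),np.percentile(q[:,0],[3,50,97]).round(4),'y',q[:,1].min().round(3),q[:,1].max().round(3))
    print(n,'hood max z',h[:,2].max(), h[h[:,2]>h[:,2].max()-.008].mean(0))
    b=P[(P[:,2]>.02)&(P[:,2]<.2)&((abs(P[:,1])>.11)|(P[:,0]<-.12))&(abs(P[:,1])<.35)&(abs(P[:,0])<.3)]
    for nm,sel in(('left',b[:,1]>.11),('right',b[:,1]<-.11)):
        q=b[sel]; print(nm,len(q),q.min(0).round(3),q.max(0).round(3))
for f in(0,1):
    for nm,p,q in(('pre',W(0,0,.16),Q(PHI,0,f)),('grasp',W(0,0,.057),Q(PHI,0,f)),('end',W(0,0,.057),Q(YAW,0,f)),('up',W(0,0,.38),Q(YAW,0,f))):
        j=inverse_kinematics(p,q);print(f,nm,None if j is None else np.round(j,3))
for t in(0,.2,.4):
    for x,z in((0,.38),(.1,.38),(.15,.38),(.19,.38),(.21,.38),(.19,.29),(.21,.29),(-.082,.12),(0,.24)):
        j=inverse_kinematics(W(x,0,z),Q(YAW,t,0));print(t,x,z,None if j is None else np.round(j,2))
E
```

```text
scene 0.15 66 [0.1199 0.1246 0.1268] y -0.093 0.088
scene 0.18 76 [0.1251 0.1297 0.132 ] y -0.093 0.089
scene 0.21 87 [0.1304 0.1347 0.1375] y -0.093 0.083
scene 0.24 68 [0.1349 0.1399 0.1428] y -0.093 0.09
scene 0.27 55 [0.1395 0.1464 0.1484] y -0.093 0.091
scene 0.3 229 [0.1294 0.1495 0.153 ] y -0.093 0.087
scene hood max z 0.31829168446431844 [ 0.15053774 -0.00754391  0.31455174]
left 1321 [-0.028  0.168  0.02 ] [0.03  0.221 0.142]
right 4402 [-0.099 -0.256  0.02 ] [ 0.153 -0.14   0.077]
top 0.15 405 [0.1169 0.1193 0.1211] y -0.091 0.092
top 0.18 451 [0.1217 0.1247 0.1264] y -0.091 0.092
top 0.21 503 [0.1268 0.1297 0.1317] y -0.091 0.092
top 0.24 564 [0.1323 0.1349 0.1366] y -0.091 0.092
top 0.27 511 [0.1373 0.1397 0.1411] y -0.091 0.093
top 0.3 639 [0.1411 0.1434 0.145 ] y -0.09 0.092
top hood max z 0.32041224427708015 [0.14832539 0.00140423 0.31575047]
left 1140 [-0.032  0.17   0.02 ] [0.028 0.229 0.143]
right 3261 [-0.103 -0.252  0.02 ] [ 0.152 -0.138  0.08 ]
0 pre None
0 grasp None
0 end [-0.043 -0.022  1.655 -0.     1.509 -1.843]
0 up [-0.043  0.027  1.028 -0.     2.088 -1.84
[... 841 characters left out ...]
 0.45  0.55  0.05  1.95 -1.77]
0.2 0.19 0.29 [ 0.01  0.29  0.91  0.04  1.74 -1.78]
0.2 0.21 0.29 [ 0.01  0.35  0.84  0.04  1.76 -1.78]
0.2 -0.082 0.12 [-0.14 -0.47  1.93  0.07  1.49 -1.94]
0.2 0 0.24 [-0.08 -0.24  1.54  0.06  1.65 -1.87]
0.4 0 0.38 [-0.13 -0.33  1.4   0.14  1.7  -1.89]
0.4 0.1 0.38 [-0.06 -0.08  1.19  0.11  1.65 -1.83]
0.4 0.15 0.38 [-0.03  0.05  1.06  0.1   1.65 -1.81]
0.4 0.19 0.38 [-0.02  0.16  0.94  0.1   1.66 -1.79]
0.4 0.21 0.38 [-0.01  0.21  0.87  0.09  1.66 -1.78]
0.4 0.19 0.29 [-0.02  0.1   1.16  0.1   1.49 -1.81]
0.4 0.21 0.29 [-0.01  0.16  1.1   0.09  1.49 -1.8 ]
0.4 -0.082 0.12 [-0.21 -0.67  2.09  0.17  1.35 -2.02]
0.4 0 0.24 [-0.13 -0.41  1.71  0.14  1.47 -1.92]
```

Flip 1 works: j6 goes from 0.21 to 1.30. The hood is at about 1.735 rad. Moving to the grip now.

Run:
```python
from g import *
q=Q(PHI,0,1)
move_to(W(-.13,0,.25),q); print(state()['time'])
move_to(W(0,0,.16),q); print(state()['time'])
im=get_image('scene');cv2.imwrite('pics/pre.png',cv2.resize(im['frame'][100:340,130:450],None,fx=2,fy=2))
```

```text
2.2833
2.9583
```

View pics/pre.png

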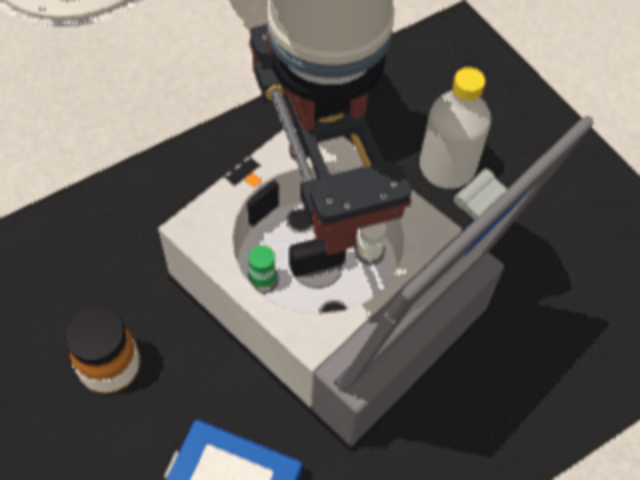

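The gripper hangs centred over the bar (around 320,255), with its fingers on either side, clear of both vials and the hood. Descending and gripping.

Run:
```python
from g import *
def rep(t):
    s_=state();print(t,round(s_['time'],2),'p',s_['ee_pos'].round(4),'F',s_['ft_force'].round(1),'M',s_['moment'].round(2),'gap',round(s_['finger_gap'],4),'ff',round(s_['finger_force'],1))
move_l(W(0,0,.057),.08);rep('down')
close();rep('closed')
```

```text
down 4.44 p [0.5448 0.0108 0.0578] F [ 0.1  0.1 -0.1] M [-0.1   0.08  0.04] gap 0.0877 ff 0.0
closed 5.52 p [0.5441 0.0108 0.057 ] F [-1.1  0.8 -0.6] M [-0.01  0.22 -0.  ] gap 0.0179 ff 30.0
```

The gap is 17.9 mm, which matches the bar width, and side forces are small. Turning clockwise now with joint 6, slowly.

Run:
```python
from g import *
j=np.array(state()['joint_pos']); D=PHI-YAW; print('turn',D, j.round(3))
for k in range(1,7):
    t=j.copy();t[5]+=D*k/6;movej(t);s_=state()
    print(round(s_['time'],2),s_['ee_pos'].round(4),s_['joint_pos'][5].round(3),'F',s_['ft_force'].round(1),'Mz',s_['moment'].round(2),'gap',round(s_['finger_gap'],4))
hold(.4);s_=state();print(s_['moment'].round(2))
im=get_image('top');cv2.imwrite('pics/turn.png',cv2.resize(im['frame'][140:280,200:380],None,fx=4,fy=4))
```

```text
turn 1.089468914507713 [-0.043 -0.022  1.655  0.     1.509  0.209]
5.81 [0.5443 0.0108 0.057 ] 0.386 F [ 0.1 -0.2  0.4] Mz [-0.11  0.01 -0.03] gap 0.0177
6.1 [0.5443 0.0107 0.057 ] 0.565 F [ 1.2 -0.4 -1.1] Mz [-0.21 -0.08 -0.08] gap 0.0181
6.39 [0.5444 0.0107 0.057 ] 0.746 F [ 3.5 -1.5 -0.8] Mz [-0.21 -0.22  0.  ] gap 0.018
6.68 [0.5445 0.0106 0.057 ] 0.927 F [ 3.8 -1.2 -2. ] Mz [-0.31 -0.49 -0.03] gap 0.0177
6.97 [0.5446 0.0105 0.057 ] 1.11 F [ 4.6 -2.2 -2.5] Mz [-0.44 -0.5   0.01] gap 0.0178
7.27 [0.5446 0.0104 0.057 ] 1.292 F [ 5.4 -2.8 -2.1] Mz [-0.38 -0.55 -0.  ] gap 0.0178
[-0.4  -0.56 -0.05]
```

Run:
```python
from g import *
gripper_open();hold(.3)
print(state()['moment'].round(2),state()['ft_force'].round(2))
move_l(W(0,0,.16),.12,None)
move_l(W(-.02,0,.375),.2,None);print(state()['time'],state()['joint_pos'].round(2))
im=get_image('scene')
f=im['frame'];h=cv2.cvtColor(f,cv2.COLOR_BGR2HSV);H,S,V=[h[...,i].astype(int) for i in range(3)]
P=pts(im)
m=(H>40)&(H<90)&(S>90)&(V>60)&(P[...,2]>.08)&(P[...,2]<.095)
try:
    c_,s_,mm=comp(m,(258,205),40);p=RD(P[mm].mean(0));print('green',c_,s_,p,'angle',np.arctan2(-p[1],-p[0]))
except Exception as e: print(e)
cv2.imwrite('pics/after.png',cv2.resize(f[100:340,130:450],None,fx=2,fy=2))
```

```text
[ 0.01  0.13 -0.06] [ 0.24 -0.52 -0.34]
11.4083 [-0.05 -0.03  1.1   0.    2.08  1.29]
green [268.11382114 203.7398374 ] [262 198  13  12 123] [-0.05036825 -0.00203992  0.08460582] angle 0.04047807178237899
```

View pics/after.png

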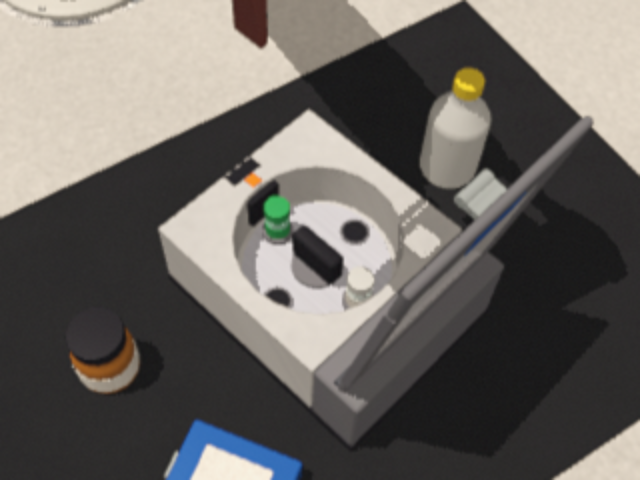

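The image shows the green vial at (277,215), right at the reading head beside the orange mark. It measures 0.04 rad raw, about 0.01 once the known scene-camera bias is taken out, so it has clicked in. Next the closed fingers go over and behind the hood, then pull it down along its arc.

```bash
cat >> g.py <<'E'
def hoodpose(th,r,t,push=0.):
    C=np.array([.110,.100])-r*np.array([np.cos(th),-np.sin(th)])+(.007-push)*np.array([np.sin(th),np.cos(th)])
    p=C+.010*np.array([np.cos(t),np.sin(t)])-.008*np.array([np.sin(t),-np.cos(t)])
    return W(p[0],0,p[1]),Q(YAW,t,1)
def rep(t):
    s_=state();print(t,round(s_['time'],2),'p',RD(s_['ee_pos']).round(4),'F',s_['ft_force'].round(1));return np.linalg.norm(s_['ft_force'])
E
python3 - <<'E'
from g import *
for th in np.arange(1.75,-.03,-.1):
    p,q=hoodpose(th,.19,.2*max(0,th)/1.75)
    j=inverse_kinematics(p,q); 
    if j is None: print('noIK',th,RD(p))
close()
q=Q(YAW,.2,1)
move_l(W(0,0,.375),.15,q);move_l(W(.205,0,.372),.2,q);rep('over')
move_l(W(.205,0,.285),.15,q);rep('behind')
im=get_image('scene');cv2.imwrite('pics/behind.png',cv2.resize(im['frame'][60:300,200:520],None,fx=2,fy=2))
E
```

```text
over 14.32 p [2.050e-01 1.000e-04 3.717e-01] F [ 0.6  0.6 -0.2]
behind 15.06 p [ 2.049e-01 -1.000e-04  2.869e-01] F [-1.1  0.7 -0.5]
```

View pics/behind.png

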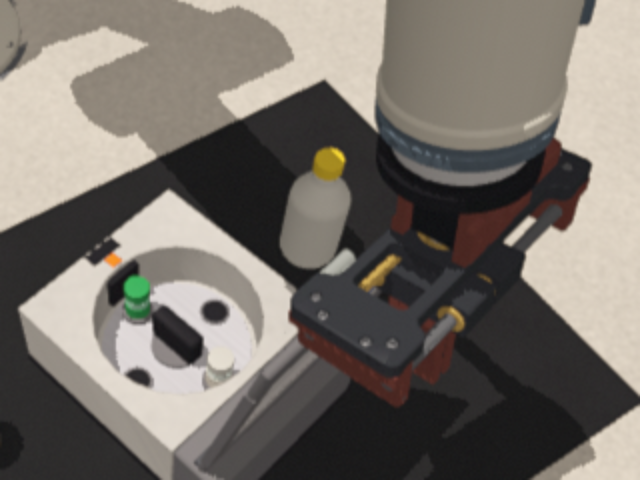

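The closed fingers are behind the hood with no contact force, and the vial is still at the head (137,290). Pulling along the arc now, with a force guard.

Run:
```python
from g import *
for th in np.r_[np.arange(1.7,.25,-.12),.2,.13]:
    p,q=hoodpose(th,.185+.013*(1.7-th)/1.7,.2*th/1.75)
    move_l(p,.12,q); f=rep('%.2f'%th)
    if f>45: print('STOP');break
im=get_image('scene');cv2.imwrite('pics/low.png',cv2.resize(im['frame'][60:300,200:520],None,fx=2,fy=2))
```

```text
1.70 15.72 p [ 0.1493 -0.      0.2931] F [ 0.3 -0.  -0.3]
1.58 16.06 p [ 0.1274 -0.      0.2956] F [0.8 0.8 0.5]
1.46 16.39 p [ 0.1051 -0.      0.296 ] F [ 0.9 -0.  -0.7]
1.34 16.73 p [0.0828 0.     0.2938] F [-0.6  0.2 -1.2]
1.22 17.07 p [ 0.0607 -0.      0.2889] F [ 0.4  0.5 -0.2]
1.10 17.41 p [ 0.0394 -0.      0.2813] F [1.2 0.3 0.1]
0.98 17.75 p [ 0.019  -0.      0.2712] F [ 0.1 -0.3  0.3]
0.86 18.09 p [-2.000e-04 -0.000e+00  2.586e-01] F [-0.1  0.4 -0.8]
0.74 18.43 p [-0.0178  0.      0.2438] F [-0.   0.2  0.3]
0.62 18.77 p [-0.0336  0.      0.2268] F [-0.4 -0.5  0.6]
0.50 19.12 p [-0.0474  0.      0.2079] F [-0.1  0.2 -0.2]
0.38 19.46 p [-0.0589  0.      0.1873] F [-0.  -0.2 -0. ]
0.26 19.81 p [-6.790e-02  1.000e-04  1.655e-01] F [ 0.4  1.2 -0.1]
0.20 20.06 p [-7.150e-02  1.000e-04  1.539e-01] F [0.5 0.8 0.4]
0.13 20.32 p [-7.470e-02  1.000e-04  1.404e-01] F [ 0.2 -0.6  0.2]
```

View pics/low.png

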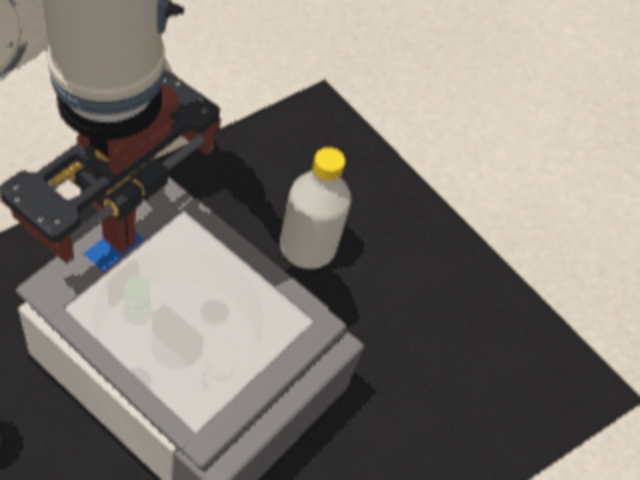

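The hood has followed down to about 0.13 rad with the fingertips on the blue pad (115,250). Pressing in small steps.

Run:
```python
from g import *
q=Q(YAW,0,1)
z=.136
while z>.098:
    move_l(W(-.080,0,z),.04,q); f=rep('%.4f'%z)
    if f>32: print('limit');break
    z-=.003
hold(.4);rep('hold')
im=get_image('top');np.savez('pics/top2.npz',**{k:np.array(v) for k,v in im.items()})
```

```text
0.1360 20.7 p [-0.0801  0.      0.1359] F [ 0.2 -0.1  0.3]
0.1330 20.95 p [-0.0801  0.      0.1328] F [ 0.5  0.1 -0.2]
0.1300 21.2 p [-0.0801  0.      0.1297] F [-0.8  0.5 -0.3]
0.1270 21.45 p [-7.970e-02 -1.000e-04  1.278e-01] F [-0.6 -0.2  4.7]
0.1240 21.7 p [-7.990e-02 -1.000e-04  1.255e-01] F [-3.1 -0.5  7.8]
0.1210 21.95 p [-8.020e-02 -1.000e-04  1.216e-01] F [-2.8 -1.2  5.7]
0.1180 22.2 p [-8.010e-02  1.000e-04  1.174e-01] F [-1.  -0.2 -0.5]
0.1150 22.45 p [-7.970e-02 -1.000e-04  1.153e-01] F [-0.5  0.5  2.9]
0.1120 22.7 p [-7.960e-02 -1.000e-04  1.151e-01] F [-6.   0.9 16.8]
0.1090 22.95 p [-7.95e-02 -1.00e-04  1.15e-01] F [-12.9   0.9  29.8]
limit
hold 23.35 p [-7.950e-02 -1.000e-04  1.149e-01] F [-11.9   1.4  30.5]
```

The latch snapped at about z = 0.118, then the hood met a hard stop at 0.115, its shut height. Lifting away and checking.

Run:
```python
from g import *
move_l(W(-.080,0,.2),.1);move_l(W(-.2,.0,.3),.2);rep('off');hold(.3)
im=get_image('scene');P=RD(pts(im));f=im['frame']
h=cv2.cvtColor(f,cv2.COLOR_BGR2HSV);H,S,V=[h[...,i].astype(int) for i in range(3)]
m=(H>100)&(H<130)&(S>120)&(abs(P[...,0]+.08)<.03)&(abs(P[...,1])<.04)
print('pad',m.sum(),P[m].mean(0).round(4))
# hood frame sides heights along x
for x in(-.08,-.03,.03,.09):
    s_=(abs(P[...,0]-x)<.008)&(abs(abs(P[...,1])-.085)<.006)&(P[...,2]>.08);print(x,s_.sum(),np.median(P[s_][:,2]).round(4))
cv2.imwrite('pics/end.png',cv2.resize(f[60:380,130:450],None,fx=1.8,fy=1.8))
```

```text
off 25.39 p [-0.1997  0.      0.2989] F [ 0.4  0.  -0.6]
pad 312 [-0.0817 -0.001   0.1063]
-0.08 92 0.1056
-0.03 105 0.1058
0.03 114 0.1057
0.09 123 0.1058
```

View pics/end.png

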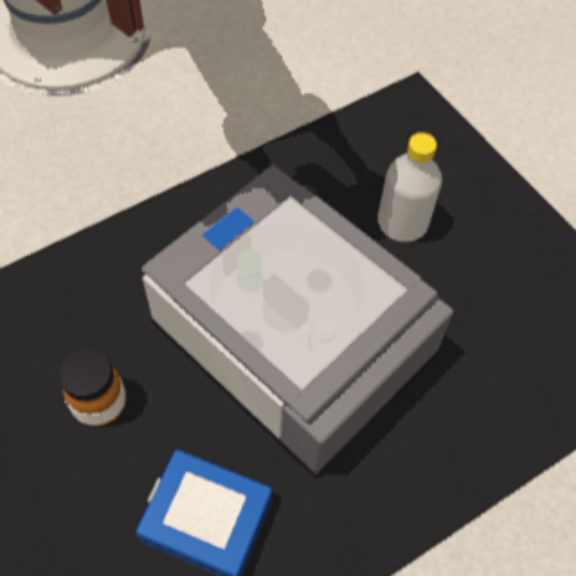

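The hood lies level and shut: its top is 0.106 m high all along and the pad (228,229) is at 0.106. The green vial shows through the window at the head (248,268), and the bottle, jar and box have not moved. Handing in.

```bash
python3 -c "
from bench import *
print(job_done())"
```

```text
the job is handed in; nothing more can be done
None
```

The job is handed in: by the final camera check the green-capped vial sits at the reading head, the hood is latched shut, and the bottle, jar and slide box are undisturbed; no verdict came back.

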